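# Try the folding lid stay of a sampler chest

## Task

The small wooden sampler chest has a new folding lid stay that must be tried before the chest is packed. Raise the lid as far as it goes, until the stay on its right side is straight and its knee sinks into the locked position, and take your hand off so that the stay holds the lid up alone; then break the stay at the red grip on its knee and lower the lid gently until it is fully shut, without ever letting it drop. Leave the paper cup, the tamper and the coffee pouch where they stand.

Things in the scene. Friction and masses are not known exactly. Their poses are not given: they have to be found in the camera images.
- chest: Small wooden sampler chest with a dark brown lid, fixed to the bench: 170 mm deep (its x), 180 mm wide (its y), 75 mm high to the rim, 87 mm with the lid. Origin at the centre of its underside; x points from the front to the hinged back, y to the left, z up. The lid's hinge axis is parallel to y through x = +85, z = 75 mm. A folding stay is on the outside of the right (-y) wall.
- stay_pivot (a point): Fixed pivot of the stay's lower link on the chest's right wall, at (-15, -90, 55) mm in the chest's frame, axes as the chest's. Two flat steel links, the lower 64 mm, the upper 78 mm long, which ends on the lid's edge. The knee between them runs on a circle of 64 mm radius about the pivot's y axis: lid shut, at chest x = -79, z = 56 mm; stay straight, at x = +26, z = 104 mm; locked, at x = +29, z = 101 mm.
- chest_lid (a joint): Lid angle in rad: 0 shut, grows as the front edge rises; the stay stops it at 1.40 (80 degrees). The lid weighs 0.32 kg and falls shut unless held or locked. When it is raised right to the stop, the knee sinks past straight by its own weight and the lid, let go, then stands locked at about 1.39.
- stay_knee (a joint): Knee angle of the stay in rad: 0 folded (lid shut), 2.80 straight, 2.94 locked (past straight, on its stop). The lid's weight keeps it locked; a pull of 1 to 3 N on the red grip, forward (to the chest's front) and up, breaks it. Carrying the knee on along its circle, forward over the top and down, lowers the lid until it is shut; if the knee is let go on the way the lid drops.
- lid_knob (a point): Centre of the brass knob on the lid's front edge: a round bar, 22 mm in diameter and 26 mm long, parallel to the chest's y, on a thin stem 31 mm clear of the lid's edge; its two flat ends are free to be pinched along y. Seen from the hinge axis it lies 212 mm forward and 6 mm up in the lid's frame; 81 mm above the bench when shut, about 285 mm when open.
- knee_grip (a point): Centre of the red round grip on the stay's knee pin: 20 mm in diameter, 40 mm long, axis parallel to the chest's y, centre 65 mm to the right of the chest's wall (chest y = -155 mm); it turns freely on its pin. Moves with the knee: 56 mm above the bench with the lid shut, 101 mm when locked, 119 mm at the top of its path.
- paper_cup: Bystander: green paper cup, 64 mm in diameter and height, to the left of the chest. Origin at the centre of its underside, z up.
- tamper: Bystander: steel coffee tamper standing on its 58 mm foot, 78 mm high, behind the cup at the left. Origin at the centre of its underside, z up.
- pouch: Bystander: brown coffee pouch, 57 x 90 x 165 mm, standing 0.3 m to the right of the chest. Origin at the centre of its underside, z up.

How it is judged:
On the way:
1. the lid is up, the stay's knee is past straight in its locked position, and the robot is off the chest, so that the stay holds the lid alone (value of joint stay_knee above 2.86 rad and value of joint chest_lid above 1.3 rad and contact force between each of the fingers, the arm and chest below 0.1 N), for 0.5 s.
At the end, for the whole second after the job is handed in: The lid is shut to within 0.05 rad (about 10 mm at its front knob) and at rest, the stay is folded, and the robot has let go of the chest (value of joint chest_lid below 0.05 rad and velocity of joint chest_lid above -0.1 rad/s and value of joint stay_knee below 0.4 rad and contact force between each of the fingers, the arm and chest below 0.1 N); the robot touches nothing.
It fails at once if the lid is dropped (it closes faster than 2.5 rad/s) (velocity of joint chest_lid below -2.5 rad/s).
It fails at once if the paper cup, the tamper or the pouch is moved by more than 30 mm (distance of any of paper_cup, tamper, pouch from where it was at the start of the episode above 0.03 m).
It also fails if it takes over 67 s, if anything falls off the work surface, if the arm or the gripper's body presses on something with over 40 N, if the wrist force passes 120 N, or if a joint passes its speed limit or range.

## Robot

A 6-joint arm with a two-finger parallel gripper is mounted at the origin on a cart in front of the work surface, level with it; the furniture and walls round the work are solid. World frame = base frame: x ahead of the robot, y to its left, z up, the work surface at z = 0. Lengths are in m, angles in rad, forces in N, time in s.
With the tool pointing down it reaches from about 0.225 to 0.875 m from the base axis. Payload 3.4 kg.
Tool frame: the origin (TCP) lies on the centre line of the jaws, within the pads' length; the fingertips stand 19 mm ahead of it and the grasp point (between the pads) is the TCP (nose_length is the distance from the TCP to the fingertips, in m); z points along the fingers, y is the direction in which the jaws open and shut (so a half turn about z gives the same grasp; the last joint's range is limited). The gripper opens to 85 mm and grips with 20 to 120 N. Pads are 22 mm wide; open, the fingers measure 114 mm over their backs; the gripper's body (76 mm by 85 mm) begins 54 mm behind the grasp point. The pads swing forward as they close: fully open they stand 13 mm farther back than shut.
Start: joints at [1.129, 0.276, 1.505, -0, 1.361, -0.121], TCP at [0.181, 0.546, 0.25] pointing down, gripper open.
Joint ranges: [-2.89, 2.89], [-0.75, 2.08], [0.22, 2.7], [-1.18, 4.32], [0.11, 2.71], [-2.7, 2.7]. Speed limits (rad/s): [2.57, 2.57, 3.14, 3.14, 3.14, 3.14].

## Interface

Orientations are given as a unit quaternion [w, x, y, z].
In Python, from rig import * gives the robot as it stands.
- The arm moves only by the shell command python3 -m jog 'ROWS' [OPENING] [FORCE]. ROWS is JSON, one flat list of numbers, 6 for each row, row after row: the shift along the tool's x, y, z in mm, then the turn, a rotation vector about the tool's x, y, z in degrees. In form: [tx, ty, tz, wx, wy, wz, tx, ty, tz, wx, wy, wz, ...]. A call has 1 to 10 rows; each row is the pose to reach, as a shift and turn from the pose commanded when the call began, along the tool's axes at that moment; what a row does not reach only later rows make up. A row lasts 1/8 s, in which the tool goes at most 62.5 mm and 10.7 degrees, less where a joint would pass 70% of its speed; a pose out of reach is approached as far as the arm can. A call with a gripper value outside its range is refused whole. OPENING is the closure, from 0 (fully open) to 1 (shut), set as the call begins (- or left out, the last holds). The fingers move at their own pace and stop on an object; FORCE is the grip in N (left out, the last holds). Time passes only in rows, so rows that repeat a pose let the fingers close. It gives the time, the measured TCP pose, the force and the opening at its end, in the units of the state.
- get_state(): the state, without advancing time (a new reading comes with each control period).
- get_image(name): name is "scene" or "top" or "wrist"; returns a dict with "frame" (480x640x3 uint8, red, green, blue), "camera_matrix" (3x3 intrinsics, pixels), "rvec" (rotation vector, rad) and "tvec" (3), from world to camera coordinates, as OpenCV has them. Camera axes: x right, y down, z forward; pixel columns grow to the right and rows downward; lengths in m; the calibration is good to about 2 mm. A picture is of the moment at which its call begins. There is no depth.
- sign_off(): hands the job in, once; it reports no verdict.
The state is a dict: "clock": time; "qpos": joint angles; "qd": joint speeds; "effort": joint torques, N m; "position": TCP position; "ee_rot": TCP orientation; "contact_force": force on the tool from outside, world axes, zero at the start; "moment": the same for the moment, N m; "width": finger opening in m.
Only numpy, scipy, OpenCV 4.12 (cv2) and the standard library are available. Lean on these libraries where they do the work, as an engineer would, in place of code of your own. Each camera call takes 0.05 s, during which the arm holds its last target.

## Working session

There is one attempt and no reset: what is moved stays moved. The work goes in short steps, Python scripts to look and compute and a shell command to move; the robot and the scene stay as the last step left them, time stands still between calls to the robot, and variables do not carry over. Pictures are saved under pics/ and viewed, and the job is handed in when it is done.

```bash
ls; mkdir -p pics; python3 - <<'E'
from rig import *
import cv2
s=get_state();print(s)
for n in("scene","top","wrist"):
    d=get_image(n);cv2.imwrite(f"pics/a_{n}.png",d["frame"][:,:,::-1]);print(n,d["camera_matrix"].tolist(),d["rvec"],d["tvec"])
E
```

```text
pics
{'clock': 0.0, 'qpos': array([ 1.12897512e+00,  2.76627698e-01,  1.50613199e+00, -3.28585783e-06,
        1.36073123e+00, -1.21023643e-01]), 'qd': array([-0.00047497, -0.00065634, -0.00236727, -0.0007076 , -0.00019979,
       -0.00075841]), 'effort': array([ 1.33186477e-03, -4.16788208e+01, -2.45804268e+01,  8.67301878e-05,
        1.10039554e-02,  1.50334768e-05]), 'position': array([0.18111443, 0.54520362, 0.24942151]), 'ee_rot': array([-2.62052005e-04,  1.59711469e-01,  9.87163282e-01, -9.12240890e-04]), 'contact_force': array([-0.30095201,  0.7056469 , -0.27504545]), 'moment': array([-0.0100646 ,  0.00296133, -0.02852048]), 'width': 0.08522404344955625}
scene [[496.388838923493, 0.0, 316.93266472575294], [0.0, 496.388838923493, 239.69649035418388], [0.0, 0.0, 1.0]] [ 2.27381758 -0.93483977  0.34842655] [-0.48493386  0.33684232  0.65800242]
top [[535.0632672657736, 0.0, 322.30991799578874], [0.0, 535.0632672657736, 236.5836536950241], [0.0, 0.0, 1.0]] [ 2.15710116 -2.15520015  0.14924955] [-0.07090413  0.59436383  1.02950967]
wrist [[338.8733160718576, 0.0, 320.3707810764617], [0.0, 338.8733160718576, 234.64371352381366], [0.0, 0.0, 1.0]] [-2.36278268 -1.70379694 -0.23003604] [-0.57464753 -0.03432905  0.37970213]
```

View pics/a_scene.png

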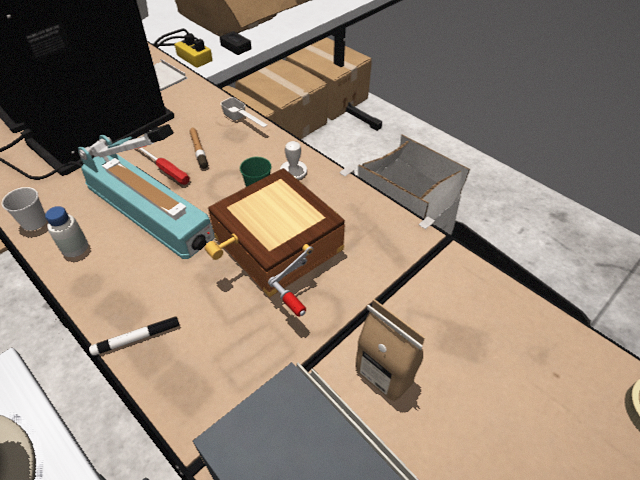

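View pics/a_top.png

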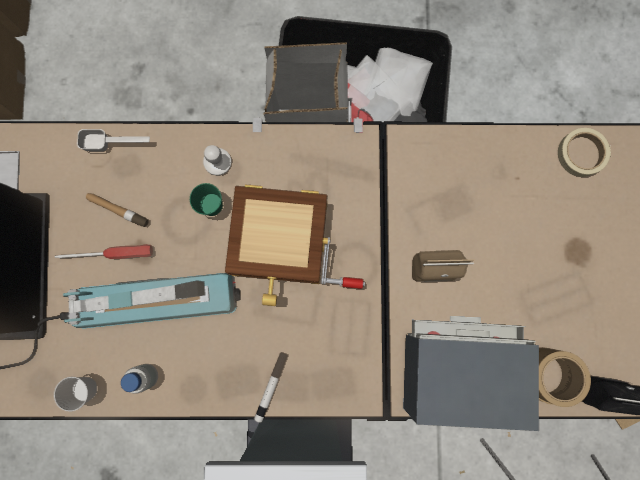

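View pics/a_wrist.png

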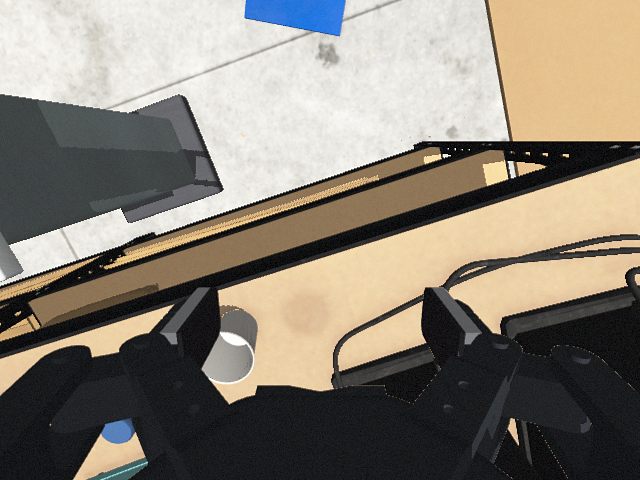

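The top view shows the chest with its knob at about (270,299), the red grip at (353,283), and the lid corners at about (237,186), (327,192), (321,283) and (226,274). In the scene view the knob is at about (215,249) and the grip at about (293,302). Next I measure these points.

```bash
cat > h.py <<'E'
from rig import *
import cv2, numpy as np
def P(d):
    R=cv2.Rodrigues(np.array(d["rvec"],float))[0];return np.array(d["camera_matrix"]),R,np.array(d["tvec"],float).ravel()
def ray(d,uv):
    K,R,t=P(d);v=R.T@np.linalg.inv(K)@np.array([uv[0],uv[1],1.]);return -R.T@t,v
def onz(d,uv,z):
    c,v=ray(d,uv);return c+v*(z-c[2])/v[2]
def tri(d1,u1,d2,u2):
    K1,R1,t1=P(d1);K2,R2,t2=P(d2)
    X=cv2.triangulatePoints(K1@np.c_[R1,t1],K2@np.c_[R2,t2],np.array(u1,float).reshape(2,1),np.array(u2,float).reshape(2,1)).ravel();return X[:3]/X[3]
def proj(d,p):
    K,R,t=P(d);q=K@(R@np.asarray(p)+t);return q[:2]/q[2]
def mask(d,lo,hi,box=None):
    h=cv2.cvtColor(d["frame"],cv2.COLOR_RGB2HSV)
    m=cv2.inRange(h,lo,hi)
    if lo[0]==0: m|=cv2.inRange(h,(172,lo[1],lo[2]),(180,255,255))
    if box:
        b=np.zeros_like(m);x0,y0,x1,y1=box;b[y0:y1,x0:x1]=1;m*=b
    return m
def blob(m):
    n,l,s,c=cv2.connectedComponentsWithStats(m);i=1+np.argmax(s[1:,4]);return c[i],s[i],(l==i)
E
python3 - <<'E'
from h import *
t=get_image("top");s=get_image("scene")
bt=blob(mask(t,(0,150,90),(6,255,255),(330,265,380,300)));bs=blob(mask(s,(0,150,90),(6,255,255),(270,270,320,330)))
print(bt[:2],bs[:2]);g=tri(t,bt[0],s,bs[0]);print("grip",g,onz(t,bt[0],.056),onz(s,bs[0],.056))
kt=blob(mask(t,(15,110,70),(30,255,255),(255,285,285,312)));ks=blob(mask(s,(15,110,70),(30,255,255),(195,230,228,262)))
print(kt[:2],ks[:2]);print("knob",tri(t,kt[0],s,ks[0]),onz(t,kt[0],.081),onz(s,ks[0],.081))
m=mask(t,(3,90,20),(16,255,140),(215,175,335,295))
# wood top + dark
b=blob(m);cn=max(cv2.findContours(b[2].astype('uint8'),cv2.RETR_EXTERNAL,2)[0],key=cv2.contourArea)
r=cv2.minAreaRect(cn);bx=cv2.boxPoints(r);print(r)
for p in bx: print(p,onz(t,p,.087))
v=t["frame"].copy();cv2.drawContours(v,[cn],-1,(0,255,0),1);cv2.drawContours(v,[bx.astype(int)],-1,(0,0,255),1)
v=cv2.resize(v[160:320,200:400],None,fx=4,fy=4,interpolation=0);cv2.imwrite("pics/b.png",v[:600,:800,::-1])
w=cv2.resize(s["frame"][150:340,180:380],None,fx=3,fy=3);cv2.imwrite("pics/c.png",w[:,:,::-1])
for p in [(213,172),(207,205)]: print(onz(t,p,.06))
E
```

```text
(array([352.40721649, 282.55154639]), array([342, 277,  21,  12, 194], dtype=int32)) (array([293.03284672, 302.62773723]), array([283, 292,  23,  23, 274], dtype=int32))
grip [ 0.50189895 -0.12857315  0.06074568] [ 0.50210904 -0.12886366  0.056     ] [ 0.50394097 -0.12613785  0.056     ]
(array([269.25520833, 297.55729167]), array([262, 285,  15,  21, 192], dtype=int32)) (array([215.14440433, 248.80144404]), array([205, 240,  23,  20, 277], dtype=int32))
knob [0.47273461 0.02979569 0.08294742] [0.47255091 0.03009491 0.081     ] [0.47375546 0.03117635 0.081     ]
((275.9613952636719, 234.2257080078125), (95.01687622070312, 89.991943359375), 5.617580890655518)
[224.27655 274.35507] [0.51593063 0.11501197 0.087     ]
[233.0857  184.79532] [0.6887726  0.10225906 0.087     ]
[327.64624 194.09634] [ 0.67079766 -0.08033203  0.087     ]
[318.8371 283.6561] [ 0.49855016 -0.06356812  0.087     ]
[0.72095758 0.14716013 0.06      ]
[0.65422837 0.15715561 0.06      ]
```

```bash
ls pics
```

```text
a_scene.png
a_top.png
a_wrist.png
b.png
c.png
```

View pics/b.png

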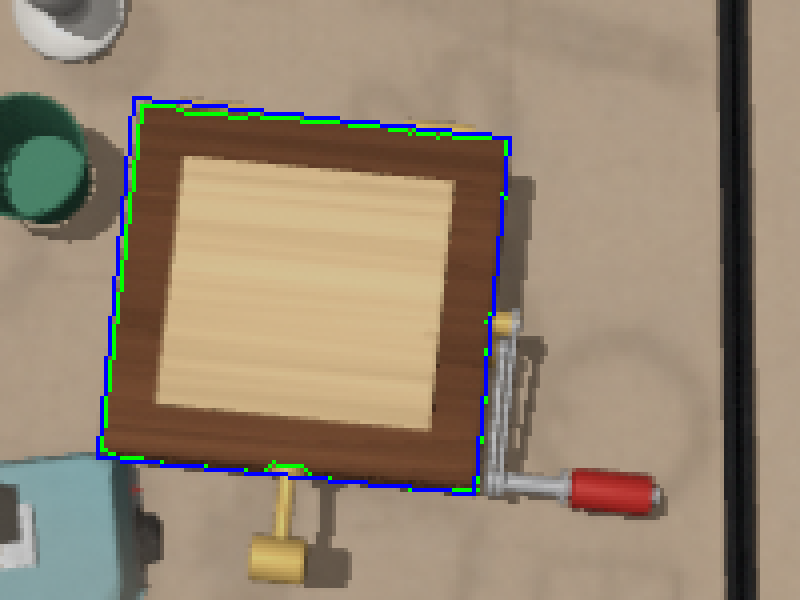

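View pics/c.png

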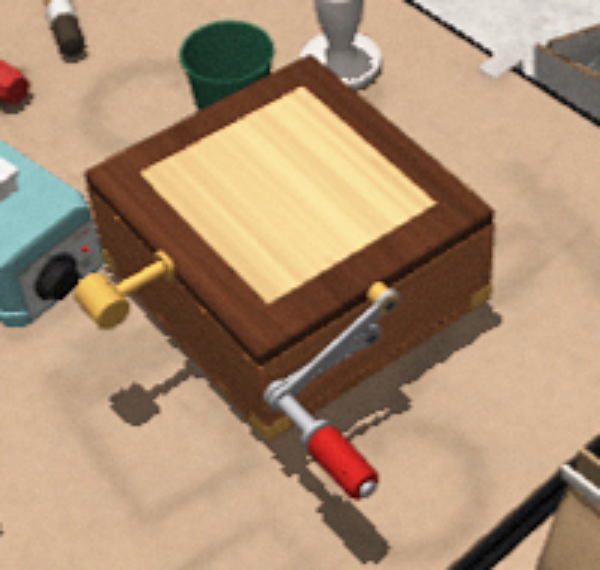

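Measurements agree: knob–grip distance is 162 mm against 161.7 nominal, and the chest origin comes out at about (0.594, 0.019) with yaw about −5°. Next I refine the frame and work out the first move.

```bash
cat >> h.py <<'E'
from scipy.spatial.transform import Rotation as Ro
YAW=np.radians(-5.0); O=np.array([0.5945,0.019])
cx=np.array([np.cos(YAW),np.sin(YAW)]);cy=np.array([-np.sin(YAW),np.cos(YAW)])
def W(x,y,z): # chest mm->world
    p=O+cx*x/1e3+cy*y/1e3;return np.array([*p,z/1e3])
def rot():
    q=get_state()["ee_rot"];return Ro.from_quat([q[1],q[2],q[3],q[0]])
def knob(th): return W(85-212*np.cos(th)+6*np.sin(th),0,75+212*np.sin(th)+6*np.cos(th))
def down(ydeg):
    a=np.radians(ydeg);y=np.array([np.cos(a),np.sin(a),0]);z=np.array([0,0,-1.]);return Ro.from_matrix(np.c_[np.cross(y,z),y,z])
def delta(p,R):
    s=get_state();r=rot();return np.round(r.inv().apply(p-s["position"])*1e3,1),np.round((r.inv()*R).as_rotvec(degrees=True),1)
E
python3 - <<'E'
from h import *
t=get_image("top");s=get_image("scene")
for n,p in dict(knob=knob(0),grip=W(-79,-155,56),c1=W(-85,90,87),c2=W(85,90,87),c3=W(85,-90,87),c4=W(-85,-90,87)).items(): print(n,p,proj(t,p),proj(s,p))
p=knob(0);p[2]=.20
print(delta(p,down(85)))
E
```

```text
knob [0.46798327 0.03006878 0.081     ] [269.23641922 299.99099379] [212.75633878 251.03691537]
grip [ 0.50229148 -0.12852487  0.056     ] [352.23247154 282.45738527] [293.29524222 304.13871341]
c1 [0.51766747 0.11606576 0.087     ] [223.74055585 273.43446752] [205.51487419 207.35292034]
c2 [0.68702057 0.10124928 0.087     ] [233.58897694 185.68443404] [281.73751136 167.13939096]
c3 [ 0.67133253 -0.07806576  0.087     ] [326.47113155 193.82222391] [344.01168737 219.57191653]
c4 [ 0.50197943 -0.06324928  0.087     ] [318.67050898 281.83340733] [264.65307584 269.07617837]
(array([-434.7, -398.8,   50.2]), array([ -0. ,  -0. , -13.4]))
```

```bash
python3 -m jog '[-109,-100,0,0,0,-3, -218,-200,0,0,0,-7, -326,-300,20,0,0,-10, -435,-399,50,0,0,-13.4, -435,-399,50,0,0,-13.4, -435,-399,50,0,0,-13.4, -435,-399,50,0,0,-13.4, -435,-399,50,0,0,-13.4, -435,-399,50,0,0,-13.4, -435,-399,50,0,0,-13.4]' 0.42 25
python3 - <<'E'
from h import *
s=get_state();print(s["clock"],s["position"],s["width"],s["contact_force"]);p=knob(0);print(delta(p,down(85)))
cv2.imwrite("pics/d.png",get_image("wrist")["frame"][:,:,::-1])
cv2.imwrite("pics/d2.png",get_image("scene")["frame"][:,:,::-1])
E
```

```text
clock: 1.6
position: [0.4687, 0.0271, 0.1997]
ee_rot: [-0.001, 0.045, 0.999, -0.0]
contact_force: [0.2, -0.0, -0.2]
width: 0.0498
1.6 [0.46866895 0.02713312 0.19972012] 0.049845000028256266 [ 0.18220657 -0.00707385 -0.23774822]
(array([  0.8,   2.9, 118.7]), array([-0. , -0.1, -0.1]))
```

View pics/d.png

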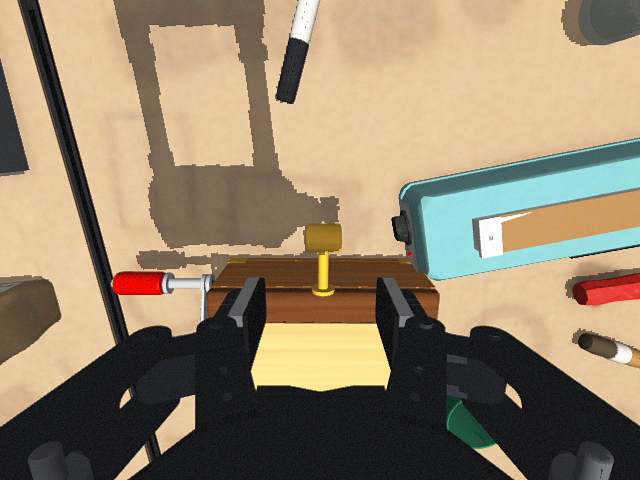

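View pics/d2.png

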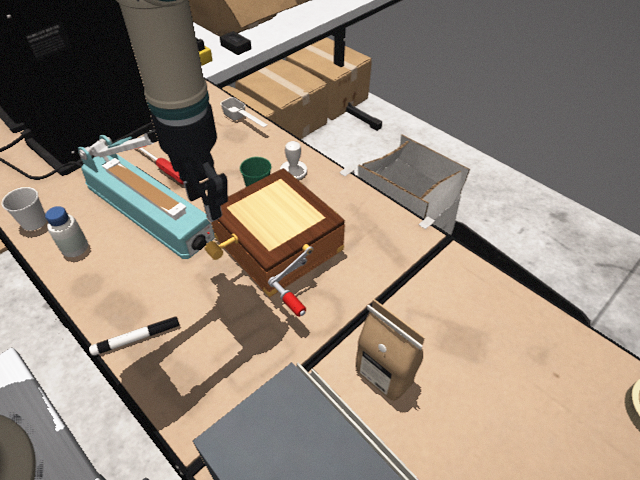

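The wrist view shows the knob centred at (323,237) between the jaws. The sealer's dial at (400,227) is just clear, so I close a little more before going down.

```bash
python3 -m jog '[1,2.5,40,0,0,0, 1,2.5,80,0,0,0, 1,2.5,110,0,0,0, 1,2.5,119,0,0,0, 1,2.5,119,0,0,0, 1,2.5,119,0,0,0]' 0.5 25
python3 - <<'E'
from h import *
s=get_state();print(s["position"],delta(knob(0),down(85)),s["contact_force"])
cv2.imwrite("pics/e.png",get_image("wrist")["frame"][:,:,::-1])
E
```

```text
clock: 2.45
position: [0.4686, 0.0327, 0.0825]
ee_rot: [0.001, 0.043, 0.999, 0.0]
contact_force: [0.9, -1.0, 0.4]
width: 0.0428
[0.46859563 0.03267776 0.08252655] (array([ 0.4, -2.7,  1.5]), array([0. , 0.2, 0. ])) [ 0.86861915 -0.98351131  0.36510482]
```

View pics/e.png

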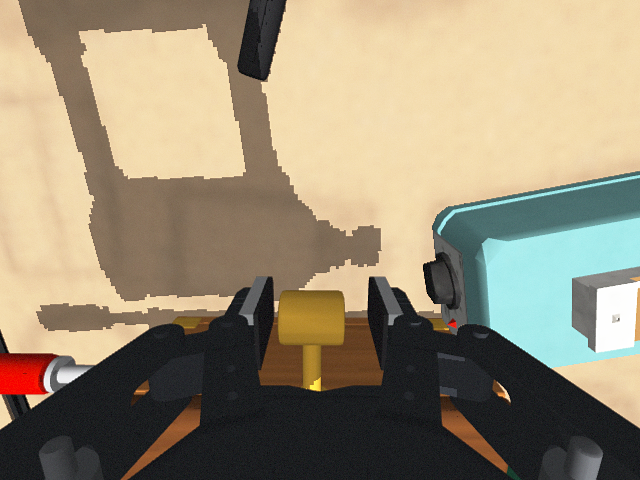

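The knob is between the pads, 3 mm off centre (knob at u≈312, jaw mid at u≈320). I correct that, then close.

```bash
python3 -m jog '[0.5,-3,1.5,0,0,0, 0.5,-3,1.5,0,0,0, 0.5,-3,1.5,0,0,0]'; python3 -m jog '[0,0,0,0,0,0, 0,0,0,0,0,0, 0,0,0,0,0,0, 0,0,0,0,0,0]' 1 30
python3 - <<'E'
from h import *
s=get_state();print(s["position"],delta(knob(0),down(85)),s["contact_force"])
p0=knob(0);r=rot()
for th in np.linspace(0,1.40,21): print(round(th,2),np.round(r.inv().apply(knob(th)-p0)*1e3,1))
E
```

```text
clock: 2.88
position: [0.4669, 0.0294, 0.08]
ee_rot: [0.0, 0.044, 0.999, 0.0]
contact_force: [0.4, 0.5, -0.5]
width: 0.0425
clock: 3.38
position: [0.4668, 0.0292, 0.08]
ee_rot: [0.0, 0.043, 0.999, -0.0]
contact_force: [-1.1, -3.4, 3.6]
width: 0.0253
[0.46678008 0.02922905 0.0799536 ] (array([-1.1,  0.9, -1. ]), array([-0.,  0.,  0.])) [-1.12573987 -3.35976856  3.56012795]
0.0 [0. 0. 0.]
0.07 [ -0.9  -0.  -14.8]
0.14 [ -2.9  -0.  -29.5]
0.21 [ -5.9  -0.  -44.1]
0.28 [ -9.9  -0.  -58.4]
0.35 [-14.9  -0.  -72.3]
0.42 [-20.9  -0.  -85.9]
0.49 [-27.8  -0.1 -99.1]
0.56 [-3.560e+01 -1.000e-01 -1.117e+02]
0.63 [-4.420e+01 -1.000e-01 -1.237e+02]
0.7 [-5.370e+01 -1.000e-01 -1.352e+02]
0.77 [-6.400e+01 -1.000e-01 -1.459e+02]
0.84 [-7.500e+01 -1.000e-01 -1.559e+02]
0.91 [-8.66e+01 -1.00e-01 -1.65e+02]
0.98 [-9.890e+01 -1.000e-01 -1.734e+02]
1.05 [-1.117e+02 -1.000e-01 -1.809e+02]
1.12 [-1.251e+02 -1.000e-01 -1.874e+02]
1.19 [-1.388e+02 -1.000e-01 -1.930e+02]
1.26 [-152.9   -0.2 -197.7]
1.33 [-1.673e+02 -2.000e-01 -2.013e+02]
1.4 [-1.819e+02 -2.000e-01 -2.039e+02]
```

Gripped: width is 25.3 mm against the 26 mm knob. Now I raise it along the arc.

```bash
python3 -m jog '[-1,0,-15,0,0,0, -3,0,-29.5,0,0,0, -6,0,-44,0,0,0, -10,0,-58.5,0,0,0, -15,0,-72.5,0,0,0, -21,0,-86,0,0,0, -28,0,-99,0,0,0, -35.5,0,-111.5,0,0,0, -35.5,0,-111.5,0,0,0]'
python3 - <<'E'
from h import *
s=get_state();print(s["position"],delta(knob(0.56),down(85)),s["contact_force"])
cv2.imwrite("pics/f.png",get_image("scene")["frame"][:,:,::-1])
E
```

```text
clock: 4.5
position: [0.5024, 0.0259, 0.1924]
ee_rot: [-0.0, 0.043, 0.999, -0.001]
contact_force: [-2.7, -4.2, -0.7]
width: 0.0252
[0.50238709 0.02588992 0.1924174 ] (array([-0.9,  1.2, -0.3]), array([-0.1, -0. ,  0. ])) [-2.72531756 -4.15286315 -0.68563031]
```

View pics/f.png

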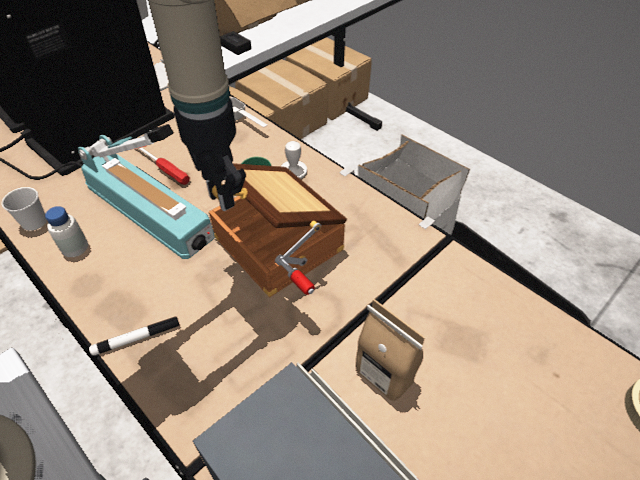

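The lid is partly up, the grip is sound and the stay is unfolding. I carry on.

```bash
python3 -m jog '[-8.5,0.5,-12,0,0,0, -18,0.5,-23.5,0,0,0, -28.5,1,-34,0,0,0, -39.5,1,-44,0,0,0, -51,1,-53.5,0,0,0, -63.5,1,-61.5,0,0,0, -76,1,-69,0,0,0, -89.5,1,-75.5,0,0,0, -103,1,-81.5,0,0,0, -103,1,-81.5,0,0,0]'
python3 - <<'E'
from h import *
s=get_state();print(s["position"],delta(knob(1.19),down(85)),s["contact_force"])
for th in (1.26,1.33,1.37,1.40,1.42): print(th,delta(knob(th),down(85))[0])
E
```

```text
clock: 5.8
position: [0.6061, 0.0162, 0.2742]
ee_rot: [0.001, 0.044, 0.999, -0.002]
contact_force: [-2.3, -7.9, 2.0]
width: 0.0253
[0.60614931 0.01621172 0.27415301] (array([0.1, 1.8, 0.1]), array([-0.2,  0.1, -0. ])) [-2.29732282 -7.90939096  1.97058076]
1.26 [-14.    1.7  -4.5]
1.33 [-28.4   1.7  -8.1]
1.37 [-36.8   1.7  -9.7]
1.4 [-43.1   1.7 -10.7]
1.42 [-47.3   1.7 -11.3]
```

```bash
python3 -m jog '[-7,-1,-2.5,0,0,0, -14,-1.5,-4.5,0,0,0, -21,-1.5,-6.5,0,0,0, -28.5,-1.5,-8,0,0,0, -36.5,-1.5,-9.5,0,0,0, -40,-1.5,-10.3,0,0,0, -43,-1.5,-10.7,0,0,0, -43,-1.5,-10.7,0,0,0]'
python3 - <<'E'
from h import *
s=get_state();print(s["position"],delta(knob(1.40),down(85)),s["contact_force"])
cv2.imwrite("pics/g.png",get_image("scene")["frame"][100:340,140:460,::-1].repeat(2,0).repeat(2,1))
E
```

```text
clock: 6.8
position: [0.6485, 0.0122, 0.2851]
ee_rot: [0.001, 0.044, 0.999, -0.001]
contact_force: [-1.5, -5.4, 3.0]
width: 0.0256
[0.64853874 0.01215573 0.28510978] (array([-0.4,  2.1,  0.2]), array([-0.1,  0.2, -0. ])) [-1.5222266  -5.36831173  3.00583828]
```

View pics/g.png

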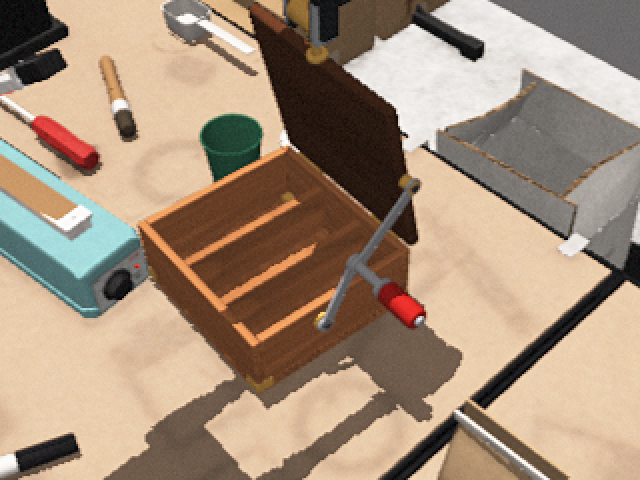

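The stay is nearly straight but there is no stop force yet. I push a few mm more and check where the grip is.

```bash
cat > k.py <<'E'
from h import *
def chk(save=None):
    S=get_image("scene");T=get_image("top");s=get_state()
    b=blob(mask(S,(0,150,90),(6,255,255),(270,200,400,330)))
    print("scene grip",b[0],"pred locked",proj(S,W(29,-155,101)),"straight",proj(S,W(26,-155,104)),"pre",proj(S,W(18,-155,110)))
    try:
        c=blob(mask(T,(0,150,90),(6,255,255),(330,200,400,310)));print("top",c[0],c[1][4],"pred",proj(T,W(29,-155,101)),proj(T,W(26,-155,104)))
        X=tri(T,c[0],S,b[0]);q=X[:2]-O;print("tri chest",q@cx*1e3,q@cy*1e3,X[2]*1e3)
    except Exception as e: print(e)
    print(s["clock"],s["position"],s["contact_force"],s["width"])
    if save: cv2.imwrite("pics/%s.png"%save,S["frame"][100:340,140:460,::-1].repeat(2,0).repeat(2,1))
E
python3 -c "from k import *;chk()"; python3 -m jog '[-2,-1,-0.3,0,0,0, -4,-1,-0.5,0,0,0, -5,-1,-0.7,0,0,0, -5,-1,-0.7,0,0,0]'; python3 -c "from k import *;chk('i')"
```

```text
scene grip [340.05       251.64285714] pred locked [345.29306395 252.49200596] straight [343.9764364  252.22591274] pre [340.3629658  252.30836293]
top [358.82178218 230.06435644] 202 pred [358.29629565 224.2339417 ] [358.2872616  225.55696996]
tri chest 16.075744298122892 -156.08480986191023 114.13014181964385
6.95 [0.64843649 0.01217953 0.28509844] [-1.62585336 -4.95980776  1.21492379] 0.025435943292569072
clock: 7.45
position: [0.6529, 0.0117, 0.2857]
ee_rot: [0.001, 0.043, 0.999, -0.0]
contact_force: [-3.4, -2.7, 6.1]
width: 0.0255
scene grip [345.82954545 251.76893939] pred locked [345.29306395 252.49200596] straight [343.9764364  252.22591274] pre [340.3629658  252.30836293]
top [358.93877551 224.04081633] 196 pred [358.29629565 224.2339417 ] [358.2872616  225.55696996]
tri chest 29.048500177308615 -156.0226881549851 103.73506317354888
7.55 [0.65284571 0.01172847 0.28562763] [-2.92011993 -3.38117172  5.67365253] 0.02558447203928482
```

View pics/i.png

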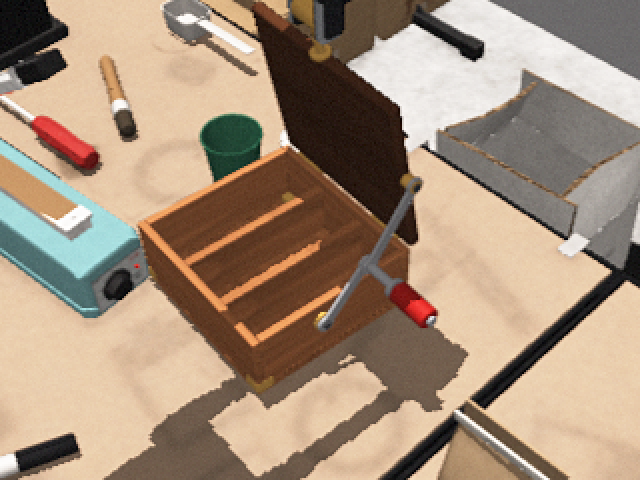

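Knee now measures x = 29 mm, which is the locked position. Before letting go I test it by easing the knob back 5 mm: a locked stay must resist.

```bash
python3 -m jog '[0,0,0,0,0,0, 0,0,0,0,0,0, 3,0,0.3,0,0,0, 6,0,0.6,0,0,0, 6,0,0.6,0,0,0]'; python3 -c "from k import *;chk()"
```

```text
clock: 8.18
position: [0.6508, 0.0119, 0.2854]
ee_rot: [0.006, 0.043, 0.999, -0.0]
contact_force: [7.0, -3.7, 4.0]
width: 0.0257
scene grip [345.57735849 251.61886792] pred locked [345.29306395 252.49200596] straight [343.9764364  252.22591274] pre [340.3629658  252.30836293]
top [359.07653061 224.09183673] 196 pred [358.29629565 224.2339417 ] [358.2872616  225.55696996]
tri chest 28.66746071688741 -156.12812523496189 104.57753203809318
8.275 [0.65080723 0.01187529 0.28542835] [ 6.96762691 -4.57775353  4.01374704] 0.025842792375669593
```

The pull met about 10 N, the knob moved only 2 mm and the knee stayed put, so it is locked. I take the strain off, open and lift clear.

```bash
python3 -m jog '[-4,0,-0.4,0,0,0, -4,0,-0.4,0,0,0]'; python3 -m jog '[0,0,0,0,0,0, 0,0,0,0,0,0, 0,0,0,0,0,0]' 0.4; python3 -m jog '[0,0,-20,0,0,0, 0,0,-60,0,0,0, 0,0,-90,0,0,0, 0,0,-90,0,0,0, 0,0,-90,0,0,0]'; python3 -c "from k import *;chk('j');print(delta(W(29,-157,200),down(-5)))"
```

```text
clock: 8.52
position: [0.6521, 0.0118, 0.2856]
ee_rot: [0.002, 0.043, 0.999, -0.0]
contact_force: [1.0, -4.6, 6.7]
width: 0.0254
clock: 8.9
position: [0.6503, 0.0126, 0.2834]
ee_rot: [-0.001, 0.043, 0.999, 0.0]
contact_force: [-0.2, 0.4, 0.4]
width: 0.0511
clock: 9.52
position: [0.6501, 0.0122, 0.3728]
ee_rot: [-0.001, 0.043, 0.999, 0.0]
contact_force: [0.1, -0.1, -0.7]
width: 0.0514
scene grip [345.75095785 251.74329502] pred locked [345.29306395 252.49200596] straight [343.9764364  252.22591274] pre [340.3629658  252.30836293]
top [358.85427136 224.09547739] 199 pred [358.29629565 224.2339417 ] [358.2872616  225.55696996]
tri chest 28.955321915956997 -155.888148722825 103.73588145271577
9.625 [0.64988584 0.01213694 0.37213819] [-0.10226133 -0.07420327 -0.22476603] 0.051107765624456826
(array([  26.3, -155. ,  172.2]), array([-0.1, -0.2, 90. ]))
```

View pics/j.png

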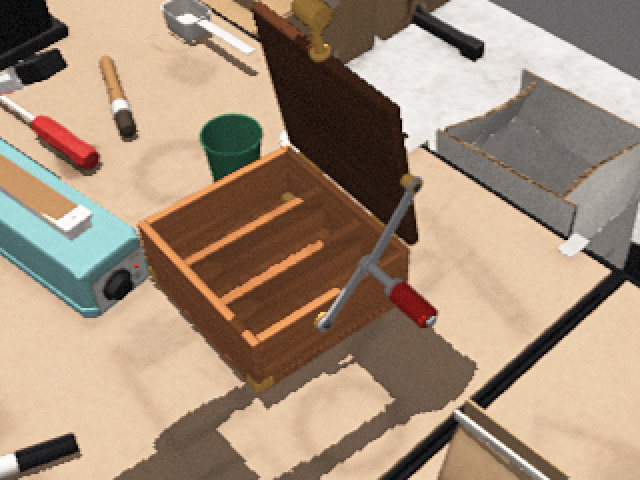

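The lid stands alone, with the knee still at its locked position and the gripper off. Now I move above the red grip and turn the jaws 90°.

```bash
python3 -m jog '[3,-15,0,0,0,10, 6,-35,0,0,0,20, 9,-55,0,0,0,30, 12,-75,0,0,0,40, 16,-95,0,0,0,50, 20,-115,0,0,0,60, 24,-135,0,0,0,70, 26,-155,0,0,0,80, 26,-155,30,0,0,90, 26,-155,60,0,0,90]' 0.4;  python3 -c "
from k import *
print(delta(W(29,-157,200),down(-5)))"
```

```text
clock: 10.88
position: [0.6106, -0.1404, 0.3121]
ee_rot: [-0.001, 0.738, 0.675, -0.0]
contact_force: [0.1, -0.4, 0.0]
width: 0.0509
(array([  0.3,  -0.8, 112.1]), array([-0.1, -0. , -0.1]))
```

```bash
python3 -m jog '[0,0,50,0,0,0, 0,-0.5,100,0,0,0, 0,-0.5,142,0,0,0, 0,-0.5,142,0,0,0, 0,-0.5,142,0,0,0]';  python3 -c "
from k import *
chk()
print(delta(W(29,-157,101),down(-5)),get_state()['qpos'])
cv2.imwrite('pics/l.png',get_image('wrist')['frame'][:,:,::-1])"
```

```text
clock: 11.5
position: [0.6114, -0.1404, 0.173]
ee_rot: [0.001, 0.737, 0.676, 0.0]
contact_force: [-0.4, 0.1, 1.2]
width: 0.0512
scene grip [345.50729927 251.54379562] pred locked [345.29306395 252.49200596] straight [343.9764364  252.22591274] pre [340.3629658  252.30836293]
top [350.75 225.  ] 32 pred [358.29629565 224.2339417 ] [358.2872616  225.55696996]
tri chest 32.32847489484472 -144.1886243559457 89.14830028199515
11.6 [ 0.61198587 -0.14056736  0.17423363] [-0.12123351 -0.87509091 -0.15401059] 0.050917418348918705
(array([ 0.5, -2.6, 73.2]), array([0.2, 0.1, 0. ])) [-3.36578059e-01  4.00554818e-01  1.50905194e+00  1.03673854e-04
  1.22779830e+00 -2.49720296e-01]
```

View pics/l.png

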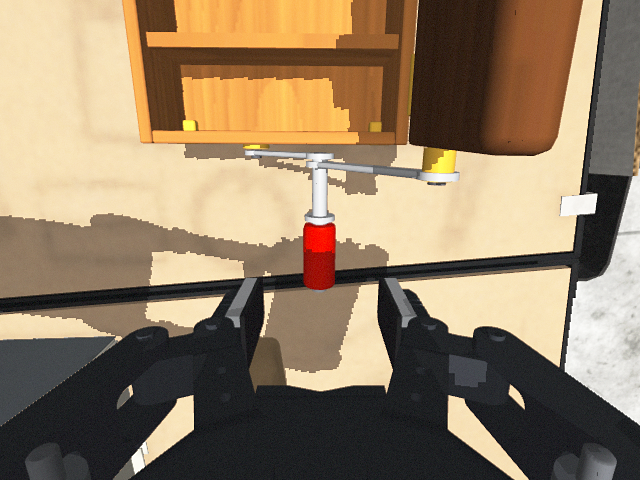

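The wrist view shows the grip at (319,255), centred between the jaws. I descend onto it and close.

```bash
python3 -m jog '[0,-1,35,0,0,0, 0,-1.5,65,0,0,0, 0,-1.5,73,0,0,0, 0,-1.5,73,0,0,0, 0,-1.5,73,0,0,0]';  python3 -c "
from k import *
s=get_state();print(s['contact_force'],delta(W(29,-157,101),down(-5)))
cv2.imwrite('pics/m.png',get_image('wrist')['frame'][:,:,::-1])"
```

```text
clock: 12.28
position: [0.6103, -0.1404, 0.1007]
ee_rot: [0.001, 0.737, 0.676, 0.001]
contact_force: [0.1, 0.4, -0.3]
width: 0.0512
[ 0.11833785  0.3964538  -0.28017586] (array([ 0.4, -0.6, -0.3]), array([0.2, 0. , 0. ]))
```

View pics/m.png

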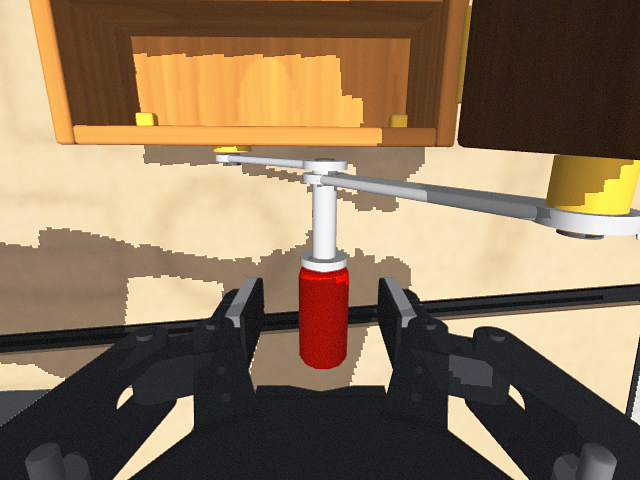

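```bash
python3 -m jog '[0,0,0,0,0,0, 0,0,0,0,0,0, 0,0,0,0,0,0, 0,0,0,0,0,0]' 1 40;  python3 -c "
from k import *
chk()
r=rot()
c=lambda a:W(-15+64*np.cos(np.radians(a)),-157,55+64*np.sin(np.radians(a)))
s=get_state()['position'];print('off',r.inv().apply(c(46.3)-s)*1e3)
for a in np.arange(46.3,182,4.5): print(round(a,1),np.round(r.inv().apply(c(a)-c(46.3))*1e3,1))"
```

```text
clock: 12.82
position: [0.61, -0.1401, 0.0995]
ee_rot: [0.001, 0.737, 0.676, 0.001]
contact_force: [2.1, -0.9, 1.1]
width: 0.0188
scene grip [350.48672566 255.30088496] pred locked [345.29306395 252.49200596] straight [343.9764364  252.22591274] pre [340.3629658  252.30836293]
attempt to get argmax of an empty sequence
12.925 [ 0.61003578 -0.14014026  0.09944676] [ 3.03338169 -1.07468982  1.91509872] 0.018907050987367134
off [ 0.18039764 -0.12621694 -1.82343706]
46.3 [0. 0. 0.]
50.8 [ 0.  -3.8 -3.3]
55.3 [ 0.  -7.8 -6.4]
59.8 [  0.  -12.   -9.1]
64.3 [  0.  -16.4 -11.4]
68.8 [  0.  -21.  -13.4]
73.3 [  0.  -25.8 -15.1]
77.8 [  0.  -30.7 -16.4]
82.3 [  0.  -35.6 -17.2]
86.8 [  0.  -40.6 -17.7]
91.3 [  0.  -45.6 -17.8]
95.8 [  0.  -50.6 -17.5]
100.3 [  0.  -55.6 -16.8]
104.8 [  0.  -60.5 -15.7]
109.3 [  0.  -65.3 -14.3]
113.8 [  0.  -70.  -12.4]
118.3 [  0.  -74.5 -10.2]
122.8 [  0.  -78.9  -7.7]
127.3 [  0.  -83.   -4.8]
131.8 [  0.  -86.9  -1.6]
136.3 [  0.  -90.5   1.9]
140.8 [  0.  -93.8   5.6]
145.3 [  0.  -96.9   9.6]
149.8 [  0.  -99.6  13.9]
154.3 [   0.  -101.9   18.3]
158.8 [   0.  -103.9   22.9]
163.3 [   0.  -105.6   27.7]
167.8 [   0.  -106.8   32.5]
172.3 [   0.  -107.7   37.5]
176.8 [   0.  -108.2   42.5]
181.3 [   0.  -108.3   47.5]
```

Gripped: width is 18.9 mm on the 20 mm grip. I break the stay along its circle, slowly.

```bash
python3 -m jog '[0,-4,-3.5,0,0,0, 0,-8,-6.5,0,0,0, 0,-12,-9.2,0,0,0, 0,-16.5,-11.5,0,0,0, 0,-21,-13.5,0,0,0, 0,-21,-13.5,0,0,0]';  python3 -c "
from k import *
s=get_state();q=s['position'][:2]-O;print(q@cx*1e3,q@cy*1e3,s['position'][2]*1e3,s['contact_force'],s['width'])
cv2.imwrite('pics/n.png',get_image('scene')['frame'][100:340,140:460,::-1].repeat(2,0).repeat(2,1))"
```

```text
clock: 13.68
position: [0.5874, -0.138, 0.1127]
ee_rot: [-0.0, 0.737, 0.676, -0.0]
contact_force: [1.3, 0.6, 3.7]
width: 0.0187
6.603092206427023 -157.05714895163123 112.65763126951597 [1.25285722 0.56636081 3.70270036] 0.018720286433649654
```

View pics/n.png

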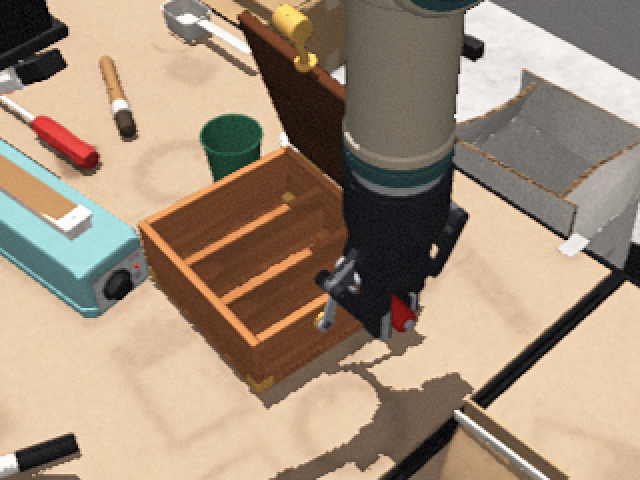

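The stay is broken and the lid has begun to lean forward under the grip's control. Forces are small. I continue.

```bash
python3 -m jog '[0,-5,-1.6,0,0,0, 0,-9.5,-2.9,0,0,0, 0,-14.5,-3.7,0,0,0, 0,-19.5,-4.2,0,0,0, 0,-24.5,-4.3,0,0,0, 0,-29.5,-4,0,0,0, 0,-34.5,-3.3,0,0,0, 0,-39.5,-2.2,0,0,0, 0,-44.3,-0.8,0,0,0, 0,-44.3,-0.8,0,0,0]';  python3 -c "
from k import *
s=get_state();q=s['position'][:2]-O;print(q@cx*1e3,q@cy*1e3,s['position'][2]*1e3,s['contact_force'],s['width'])
cv2.imwrite('pics/o.png',get_image('scene')['frame'][100:340,140:460,::-1].repeat(2,0).repeat(2,1))"
```

```text
clock: 14.98
position: [0.5438, -0.1339, 0.1122]
ee_rot: [-0.001, 0.737, 0.676, 0.0]
contact_force: [3.9, 0.9, -16.0]
width: 0.0187
-37.155761526647446 -156.7108722166388 112.18043907937124 [  3.85147266   0.9019494  -15.99937759] 0.018725151719438383
```

View pics/o.png

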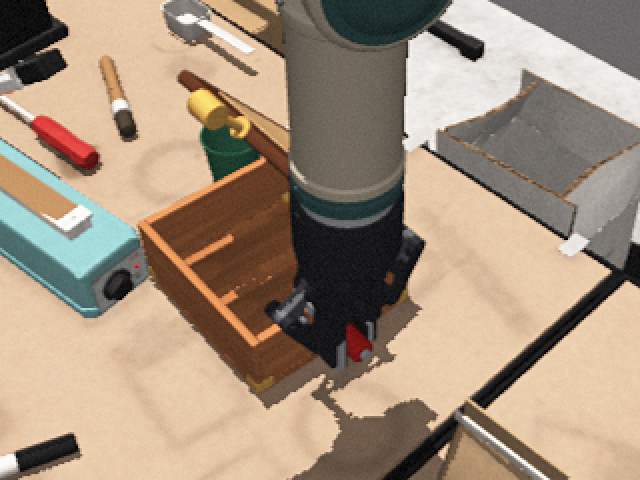

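The lid is coming down under control. The force is 16 N downward, so the arm is slightly outside the circle. I ease inward about 2.5 mm as I go on.

```bash
python3 -m jog '[0,-4,3.5,0,0,0, 0,-8.5,6.3,0,0,0, 0,-12.7,9,0,0,0, 0,-16.5,12,0,0,0, 0,-20.2,15,0,0,0, 0,-23.6,18.4,0,0,0, 0,-23.6,18.4,0,0,0]';  python3 -c "
from k import *
s=get_state();q=s['position'][:2]-O;print(q@cx*1e3,q@cy*1e3,s['position'][2]*1e3,s['contact_force'],s['width'])
c=lambda a:W(-15+64*np.cos(np.radians(a)),-157,55+64*np.sin(np.radians(a)))
for a in (136.3,140.8,145.3,150,154.3,158.8,163.3,168,172,176,179): print(a,np.round(rot().inv().apply(c(a)-s['position'])*1e3,1))
"
```

```text
clock: 15.9
position: [0.5199, -0.1317, 0.0948]
ee_rot: [-0.001, 0.737, 0.676, 0.0]
contact_force: [1.0, 5.7, -5.1]
width: 0.0186
-61.20273888686715 -156.66119215666123 94.75551625568998 [ 0.97330391  5.65679809 -5.08825485] 0.018566004800697936
136.3 [-0.3 -0.1 -4.5]
140.8 [-0.3 -3.4 -0.7]
145.3 [-0.3 -6.4  3.3]
150 [-0.3 -9.2  7.8]
154.3 [ -0.4 -11.5  12. ]
158.8 [ -0.4 -13.5  16.6]
163.3 [ -0.4 -15.1  21.4]
168 [ -0.4 -16.4  26.5]
172 [ -0.4 -17.1  30.9]
176 [ -0.4 -17.6  35.3]
179 [ -0.4 -17.8  38.7]
```

```bash
python3 -m jog '[0,-2,2.5,0,0,0, 0,-4,5.3,0,0,0, 0,-6.8,9.8,0,0,0, 0,-9.1,14,0,0,0, 0,-11.1,18.6,0,0,0, 0,-12.7,23.4,0,0,0, 0,-13.5,26,0,0,0, 0,-13.5,26,0,0,0]';  python3 -c "
from k import *
s=get_state();q=s['position'][:2]-O;print(q@cx*1e3,q@cy*1e3,s['position'][2]*1e3,s['contact_force'],s['width'])
c=lambda a:W(-15+64*np.cos(np.radians(a)),-157,55+64*np.sin(np.radians(a)))
for a in (163.3,168,172,176,179,181): print(a,np.round(rot().inv().apply(c(a)-s['position'])*1e3,1))
cv2.imwrite('pics/p.png',get_image('scene')['frame'][100:340,140:460,::-1].repeat(2,0).repeat(2,1))
"
```

```text
clock: 16.9
position: [0.506, -0.1304, 0.0687]
ee_rot: [-0.001, 0.737, 0.676, -0.0]
contact_force: [-0.6, 6.0, -4.9]
width: 0.0189
-75.18883132034384 -156.55314923433164 68.71501429125605 [-0.64284891  5.97378808 -4.90140261] 0.01886735918377474
163.3 [-0.4 -1.1 -4.7]
168 [-0.4 -2.4  0.4]
172 [-0.5 -3.2  4.8]
176 [-0.5 -3.6  9.3]
179 [-0.5 -3.8 12.6]
181 [-0.5 -3.8 14.8]
```

View pics/p.png

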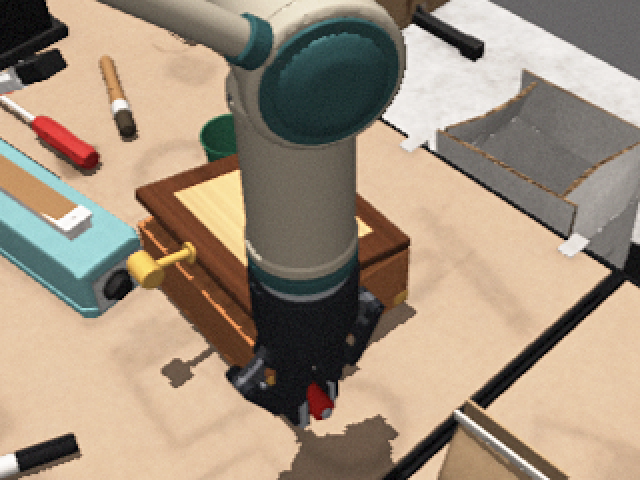

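The lid is nearly shut. I do the last stretch in small steps.

```bash
python3 -m jog '[0,-0.4,3,0,0,0, 0,-0.8,6,0,0,0, 0,-1.1,9,0,0,0, 0,-1.3,11.5,0,0,0, 0,-1.4,13,0,0,0, 0,-1.4,13,0,0,0]';  cat > n.py <<'E'
from k import *
s=get_state();q=s['position'][:2]-O;print(q@cx*1e3,q@cy*1e3,s['position'][2]*1e3,s['contact_force'],s['width'])
S=get_image("scene");T=get_image("top")
for n,d,bx in(("scene",S,(190,220,230,270)),("top",T,(255,280,285,315))):
    b=blob(mask(d,(15,110,70),(30,255,255),bx));print(n,b[0],b[1])
b=blob(mask(S,(0,150,90),(6,255,255),(270,200,400,330)));print("grip",b[0],b[1])
cv2.imwrite('pics/q%d.png'%(s["clock"]*100),S['frame'][100:340,140:460,::-1].repeat(2,0).repeat(2,1))
E
python3 n.py; ls pics
```

```text
clock: 17.7
position: [0.5039, -0.1302, 0.0557]
ee_rot: [-0.002, 0.737, 0.676, -0.001]
contact_force: [-1.9, 5.4, -4.8]
width: 0.0188
-77.2346439585353 -156.5270092595061 55.65426153673494 [-1.88892499  5.39009703 -4.84909117] 0.018755008779618828
scene [215.32993197 246.59183673] [204 237  26  21 294]
top [269.24056604 296.06132075] [262 280  15  26 212]
grip [297.45762712 305.95762712] [293 298  13  17 118]
a_scene.png
a_top.png
a_wrist.png
b.png
c.png
d.png
d2.png
e.png
f.png
g.png
i.png
j.png
l.png
m.png
n.png
o.png
p.png
q1770.png
```

The knob sits about 2–3 px higher than at the start (246.6 against 248.8), roughly 5 mm. I go down a little further.

```bash
python3 -m jog '[0,0,1.5,0,0,0, 0,0,3,0,0,0, 0,0,3,0,0,0, 0,0,3,0,0,0]'; python3 n.py
```

```text
clock: 18.3
position: [0.5039, -0.1303, 0.053]
ee_rot: [-0.002, 0.737, 0.676, -0.001]
contact_force: [-3.7, 5.6, -2.6]
width: 0.0188
-77.23969622936197 -156.583627077377 52.96986172487387 [-3.68465807  5.55898376 -2.62358819] 0.01875856049477651
scene [215.67708333 248.50347222] [205 239  25  21 288]
top [269.3952381  296.22857143] [262 280  15  26 210]
grip [297.52941176 306.94117647] [293 299  13  17 119]
```

```bash
python3 -m jog '[0,0,1,0,0,0, 0,0,2,0,0,0, 0,0,2,0,0,0, 0,0,2,0,0,0]'; python3 n.py
```

```text
clock: 18.9
position: [0.5041, -0.1303, 0.0516]
ee_rot: [-0.001, 0.737, 0.676, -0.001]
contact_force: [-3.8, 5.6, 2.1]
width: 0.0188
-77.02926550990898 -156.6569109287446 51.61815524464276 [-3.80999231  5.59742346  2.0803806 ] 0.01875190871076224
scene [215.69896194 248.4982699 ] [205 239  25  21 289]
top [269.39336493 296.16113744] [262 280  15  26 211]
grip [297.60169492 307.47457627] [293 299  13  18 118]
```

The knob has stopped moving and the force now pushes up, so the lid is on its rest. I release and retreat.

```bash
python3 -m jog '[0,0,0,0,0,0, 0,0,0,0,0,0, 0,0,0,0,0,0, 0,0,0,0,0,0]' 0.4; python3 -m jog '[0,0,-20,0,0,0, 0,0,-60,0,0,0, 0,0,-110,0,0,0, 0,0,-160,0,0,0, 0,0,-200,0,0,0, 0,0,-200,0,0,0, 0,0,-200,0,0,0]'; python3 n.py; python3 -c "
from h import *
T=get_image('top');S=get_image('scene')
cv2.imwrite('pics/z1.png',T['frame'][:,:,::-1]);cv2.imwrite('pics/z2.png',S['frame'][:,:,::-1])"
```

```text
clock: 19.5
position: [0.5061, -0.1313, 0.0511]
ee_rot: [0.0, 0.737, 0.676, 0.0]
contact_force: [-0.8, 0.5, 0.4]
width: 0.0513
clock: 20.38
position: [0.5051, -0.1308, 0.2502]
ee_rot: [-0.001, 0.737, 0.676, -0.0]
contact_force: [-0.3, -0.0, -0.4]
width: 0.0512
-75.97555453006733 -157.04279251645917 250.1623303397859 [-0.34583897 -0.0238288  -0.3515897 ] 0.05116664396474932
scene [215.73010381 248.4567474 ] [205 239  25  21 289]
top [269.39336493 296.16113744] [262 280  15  26 211]
grip [293.17482517 302.9965035 ] [283 292  23  24 286]
```

View pics/z2.png

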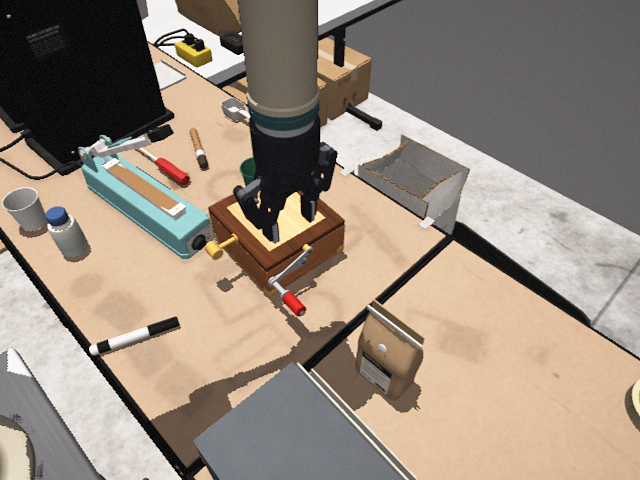

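View pics/z1.png

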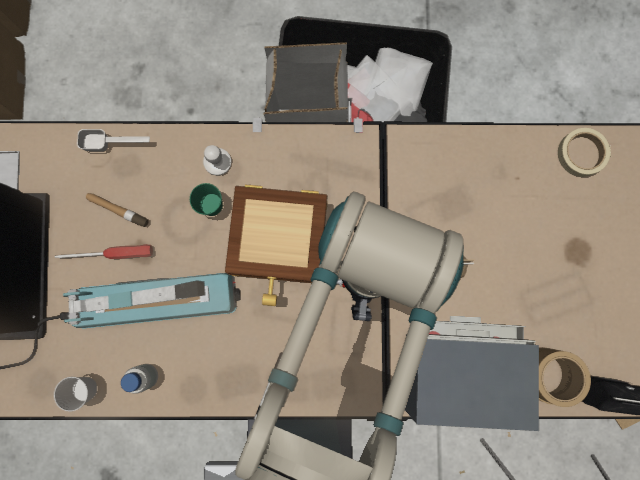

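The lid is shut: the knob is at (215.7,248.5) and the grip at (293.2,303.0), both within about 0.6 px of the start. The cup at (207,200), tamper (215,158) and pouch (388,348) stand where they were. I hand in.

```bash
python3 -c "
from rig import *
print(sign_off())"
```

```text
the job is handed in; nothing more can be done
None
```

The job is done and handed in at about 20.5 s on the clock; no verdict was reported.

- **Raising and locking:** I pinched the knob and raised the lid along its arc to the stop. The knee measured x ≈ 29 mm, which is the locked position. Pulling the knob back met about 10 N and the knee did not move. I then let go, and the lid stood alone from about 8.9 s until I closed on the red grip, after about 12.3 s.
- **Lowering:** I gripped the red grip, broke the stay and carried the knee round its circle in small steps until the lid met its rest. Then I released and backed off to 0.25 m.

**Last checks:**
- **Lid and stay:** the knob and grip pixels are back within about 0.6 px of their starting places, so the lid is shut and the stay folded.
- **Contact:** the tool force is about 0.5 N, which is noise level.
- **Bystanders:** the cup and tamper look unmoved in both views. The pouch does in the scene view, but the arm hides it in the top view. I judged this by eye only.

**Disagreements:**
- **Knee height:** the two-camera height of the knee read 3–5 mm above the given values.
- **Knee circle:** while lowering, the tool ran about 2.5 mm inside the given circle. There was a brief 16 N pull, which I eased by moving inward.

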